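# Lock the tester's drive shaft with its cross pin

## Task

Lock the flex tester's drive shaft with the long lock pin from the rack: stand the pin in the guide hole on top of the bearing head, so that its foot rests on the shaft, then swing the lever slowly up from where it leans and over the top until the shaft's hidden cross-hole comes under the pin and the pin drops in. Push the pin fully home, with its head flat on the guide plate, let go, and leave the short pin, the weight and the screwdriver where they are.

Things in the scene. Friction and masses are not known exactly. Their poses are not given: they have to be found in the camera images.
- tester: Flex tester, fixed: white plinth 200 x 290 x 20 mm; bearing head 80 (x) x 64 (y) mm, 131 mm high, with a steel guide plate as top; towards its +y a white console 200 mm wide, 145 mm high, with a dark screen, from 45 mm beside the guide hole. The hidden drive shaft lies level in the head along y, 40 mm thick. Origin: on the bench under the guide hole, z up. Its yaw varies.
- guide (a point): Centre of the mouth of the guide hole (vertical, 14 mm, 2 mm chamfer), on the plate's top; axes as the tester. The shaft's top is 26 mm below: a pin stops there until the 16 mm cross-hole is under it. A dropped pin stops on a stiff plug with its head's underside 11 mm above the plate (or hangs a little higher); pushing it on down takes 6 to 15 N and it stays where pushed.
- lever_grip (a point): Middle of the lever's black round grip (18 mm thick, 75 mm long, parallel to the shaft), 75 mm from the shaft's axis. The grip spans 58 to 133 mm from the guide hole in the tester's -y; this point is at 95 mm. The lever starts upright or leaning up to 75 degrees to the tester's -x; swing it up and over towards +x. It takes about 3 N at the grip and stays where left.
- lever_pivot (a point): Point on the shaft's axis, 85 mm above the bench, about which the grip's middle swings (axis: the tester's y; axes as the tester). The cross-hole lines up 0.45 to 0.95 rad from the start; the lever angle for it is not known. The pin drops within about +-0.1 rad of it and then blocks the lever. An end stop lies 0.65 rad beyond.
- rack: White plastic block 60 (x) x 140 (y) x 36 mm, fixed to the bench, with two 13 mm wells 30 mm deep, at 35 mm either side of its middle along its y. Origin: centre of its underside; its yaw varies. Each well holds an upright pin.
- long_pin: The lock pin, plain steel, about 90 g: shank 12 mm diameter and 90 mm long with a tapered foot (4 mm), and a knurled round head 22 mm diameter and 18 mm high. Starts upright in either well, the foot 6 mm above the bench, the head's underside 96 mm above it. Origin: centre of the foot; z up towards the head.
- long_pin_head (a point): Centre of the underside of the long pin's head, 90 mm above the foot; the head's top is 18 mm higher.
- short_pin: A like pin but too short, shank 60 mm long (same diameter and same head), standing in the other well, head underside 66 mm above the bench. To be left there. Origin: centre of the foot.
- weight: Steel calibration weight with a small knob, 48 mm diameter, 68 mm high, standing on the bench; leave alone. Origin: centre of its underside.
- screwdriver: Black-handled screwdriver 180 mm long lying on the bench; leave alone.
There are look-alikes about, which are no part of the job. What is shaped like the long_pin but orange is not meant.

How it is judged:
By the outcome, as a careful person would: the job done as asked, in the order asked, and still so for the second after the job is handed in, with the robot touching nothing.
It also fails if it takes over 51 s, if anything falls off the work surface, if the arm or the gripper's body presses on something with over 40 N, if the wrist force passes 120 N, or if a joint passes its speed limit or range.

## Robot

A 7-joint arm with a two-finger parallel gripper is mounted at the origin on the work surface. World frame = base frame: x ahead of the robot, y to its left, z up, the work surface at z = 0. Lengths are in m, angles in rad, forces in N, time in s.
With the tool pointing down it reaches from about 0.4 to 0.875 m from the base axis. Payload 19.3 kg.
Tool frame: the origin (TCP) lies at the very end of the fingers, on their centre line; the grasp point (between the pads) lies 19 mm behind it; z points along the fingers, y is the line along which they close (so a half turn about z gives the same grasp; the last joint's range is limited). The gripper opens to 85 mm and grips with 20 to 120 N. Pads are 22 mm wide; open, the fingers measure 114 mm over their backs; the gripper's body (76 mm by 85 mm) begins 54 mm behind the grasp point. The pads swing forward as they close: fully open they stand 13 mm farther back than shut.
Start: joints at [-1.294, 0.521, -0.036, 1.599, 0.021, 1.021, -0.113], TCP at [0.212, 0.588, 0.231] pointing down, gripper open.
Joint ranges: [-2.91, 2.91], [-0.3, 2.13], [-1.5, 1.42], [0.17, 2.43], [-1.26, 4.41], [0.16, 1.93], [-2.52, 2.52]. Speed limits (rad/s): [1.89, 1.89, 2.39, 2.39, 3.01, 3.01, 3.01].

## Interface

Orientations are given as [roll, pitch, yaw] about the fixed x, y, z axes, in that order (R = Rz(yaw) Ry(pitch) Rx(roll)).
In Python, from workcell import bot gives the robot as it stands.
- The arm moves only by the tool jog_arm, never from a script. Its argument "motion" is a list of rows, each a list of 5 numbers: the shift along the tool's x, y, z scaled (see below), then the turn about the tool's z scaled (see below), then the opening, from 0 (shut) to 1 (fully open). A call has 1 to 12 rows; each row shifts and turns the commanded pose from where the row before left it, along the tool's axes as they then stand; what a row does not reach is not made up. The controller multiplies each number of a shift by 30 mm and each number of a turn by 0.08 rad. A row lasts 1/10 s, in which the tool goes at most 50 mm and 8.59 degrees, less where a joint would pass 70% of its speed; a pose out of reach is approached as far as the arm can. A call with a number of a shift or a turn outside -1 to 1 is refused whole. A call with a gripper value outside its range is refused whole. The fingers move at their own pace and stop on an object; "newtons" is the grip in N (left out, the last holds). Time passes only in rows, so rows that do not move let the fingers close. It gives the time, the measured TCP pose, the force, the opening and the grip force at its end, in the units of the state.
- bot.observe(): the state, without advancing time (a new reading comes with each control period).
- bot.grab_frame(name): name is "side" or "top" or "wrist"; returns a dict with "pixels" (384x512x3 uint8, red, green, blue), "fovy" (degrees; the focal length in pixels is half the picture's height over the tangent of half this angle, whatever the lens; pixels are square), "cx", "cy" (the principal point, pixels), "k1" (the pictures are not rectified: a ray, as slopes to the right and down, at radius r is drawn at 1 + k1 r^2 times it, then the intrinsics apply), "rvec" (rotation vector, rad) and "tvec" (3), from world to camera coordinates, as OpenCV has them; the wrist camera has in their place "mount" (4x4, takes a point from camera to tool coordinates, whose origin is the TCP and whose axes are the flange's). Camera axes: x right, y down, z forward; pixel columns grow to the right and rows downward; lengths in m; the calibration is good to about 2 mm. A picture is of the moment at which its call begins: read the wrist's pose just before it. There is no depth.
- bot.job_done(): hands the job in; it is judged then, once.
The state is a dict: "clock": time; "qpos": joint angles; "qd": joint speeds; "joint_efforts": joint torques, N m; "position": TCP position; "tool_rot": TCP orientation; "force": force on the tool from outside, world axes, zero at the start; "moment": the same for the moment, N m; "grip_width": finger opening in m; "finger_force": force on a finger pad.
Only numpy, scipy, OpenCV 4.12 (cv2) and the standard library are available. Lean on these libraries where they do the work, as an engineer would, in place of code of your own. Each camera call takes 0.05 s, during which the arm holds its last target. There are 200 camera calls.

## Working session

There is one attempt and no reset: what is moved stays moved. The work goes in short steps, Python scripts to look and compute and a tool call to move; the robot and the scene stay as the last step left them, time stands still between calls to the robot, and variables do not carry over. Pictures are saved under pics/ and viewed, at most 10 in all, crops included, and the job is handed in when it is done.

Besides the shell and the picture viewer there is one more tool, called after ">>>" by a JSON object that holds its "name" and its "arguments", one argument or row to a line. jog_arm: Moves the arm, as the interface text tells. Shifts and turns lie within -1 to 1; 1 stands for 30 mm of shift or 0.08 rad of turn. Its arguments: {"type":"object","properties":{"motion":{"type":"array","items":{"type":"array","items":{"type":"number"}}},"newtons":{"type":"number"}},"required":["motion"]}

```bash
mkdir -p pics; cat > h.py <<'E'
import numpy as np, cv2
from scipy.spatial.transform import Rotation as Ro
from workcell import bot
def grab(n,fn=None):
    s=bot.observe(); f=bot.grab_frame(n); f['s']=s
    if 'mount' in f:
        T=np.eye(4);T[:3,:3]=Ro.from_euler('xyz',s['tool_rot']).as_matrix();T[:3,3]=s['position']
        W=T@np.array(f['mount']); W=np.linalg.inv(W)
        f['R']=W[:3,:3];f['t']=W[:3,3]
    else:
        f['R']=cv2.Rodrigues(np.array(f['rvec'],float))[0];f['t']=np.array(f['tvec'],float).ravel()
    if fn: cv2.imwrite('pics/'+fn,f['pixels'][:,:,::-1])
    px=f.pop('pixels'); import pickle; pickle.dump(f,open(f'{n}.pkl','wb')); f['pixels']=px
    return f
def load(n):
    import pickle; return pickle.load(open(f'{n}.pkl','rb'))
def ray(f,u,v):
    F=192/np.tan(np.radians(f['fovy'])/2); d=np.array([(u-f['cx'])/F,(v-f['cy'])/F]); x=d.copy()
    for _ in range(20): x=d/(1+f['k1']*(x@x))
    return -f['R'].T@f['t'], f['R'].T@np.array([*x,1])
def atz(f,u,v,z):
    o,d=ray(f,u,v); return (o+d*(z-o[2])/d[2]).round(4)
def proj(f,p):
    F=192/np.tan(np.radians(f['fovy'])/2); c=f['R']@np.array(p)+f['t']; x=c[:2]/c[2]
    x=x*(1+f['k1']*(x@x)); return (x*F+[f['cx'],f['cy']]).round(1)
E
python3 - <<'E'
from h import *
a=grab('top');b=grab('side')
for n,f in(('top',a),('side',b)):
    print(n,-f['R'].T@f['t'],f['fovy'],f['k1'])
    cv2.imwrite(f'pics/{n}0.png',cv2.resize(f['pixels'][:,:,::-1],(800,600),interpolation=cv2.INTER_CUBIC))
print(bot.observe())
E
```

```text
top [ 0.45728479 -0.07346177  1.18767862] 43.06442115657408 -0.002747537176785828
side [ 0.43041933 -0.73472435  0.49356473] 52.726671194606894 -0.04339100777959076
{'clock': 0.1, 'qpos': array([-1.29421336,  0.52195846, -0.03630103,  1.59994627,  0.02121982,
        1.02113833, -0.11280586]), 'qd': array([-0.00124101, -0.00391338, -0.00119507, -0.00169865,  0.00226574,
        0.00019025, -0.00122798]), 'joint_efforts': array([ 4.32903646e-03, -9.28476977e+01,  1.98429443e+00, -3.70531476e+01,
        1.82291376e-02,  5.16032655e-03,  6.78832453e-05]), 'position': array([0.21236773, 0.58748046, 0.23078277]), 'tool_rot': array([-3.14053279e+00,  1.06059439e-04,  2.79478029e+00]), 'force': array([-0.06978059, -0.20908509, -0.36707252]), 'moment': array([-0.00679961,  0.01335799,  0.00116173]), 'finger_force': 0.0, 'grip_width': 0.08540033017775736}
```

View pics/top0.png

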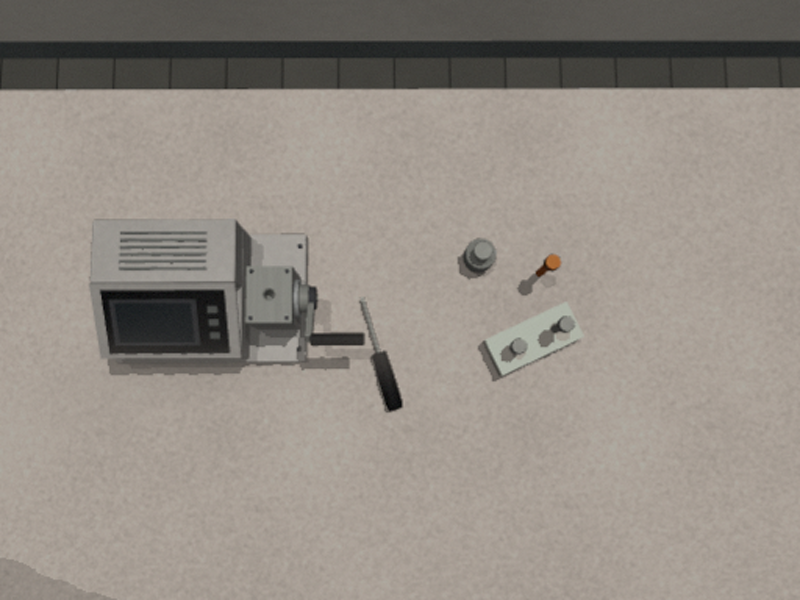

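View pics/side0.png

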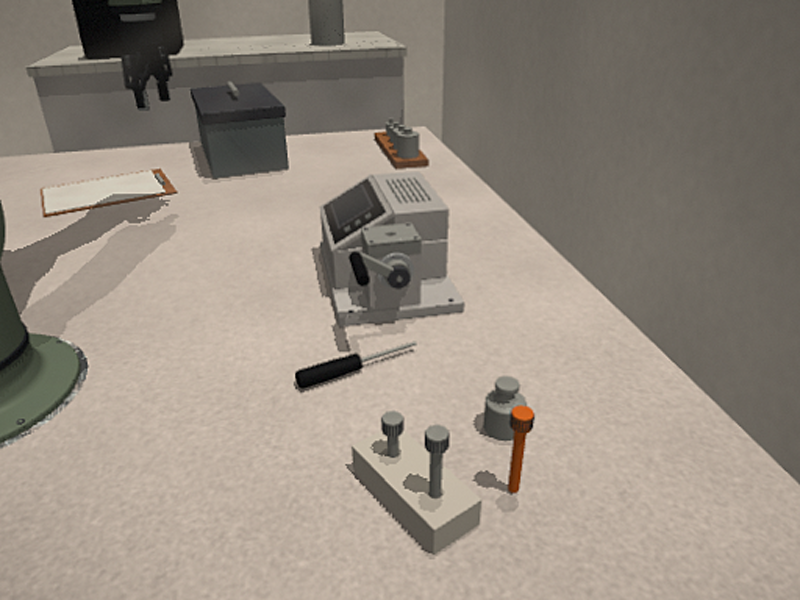

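Top: guide hole at (268,294), grip middle about (337,339), pin heads at (519,346) and (566,325). Side: the nearer (-y) pin is taller, so it is the long one; grip is at (359,268).

```bash
python3 - <<'E'
from h import *
a=load('top');b=load('side');k=.64
A=lambda u,v,z:atz(a,u*k,v*k,z)
B=lambda u,v,z:atz(b,u*k,v*k,z)
print('guide',A(268.5,294,.131),'side',B(393,232,.131))
print('plate corners',[A(*c,.131) for c in((247,267),(292,266),(293,323),(247,323))])
print('long',A(566,324,.114),B(436.5,432,.114),'short',A(519,345,.084),B(392,416,.084))
for z in(.09,.1,.11,.12,.13): print('grip',z,A(337,339,z),B(359,268,z))
print('rack',[A(*c,.036) for c in((484,343),(570,304),(583,337),(500,375))])
print('orange',A(552,262,.11),'weight',A(481,254,.06))
print(Ro.from_euler('xyz',bot.observe()['tool_rot']).as_matrix().round(3))
f=grab('wrist');print(f['mount'],f['fovy'])
E
```

```text
guide [0.5945 0.0922 0.131 ] side [0.5995 0.0906 0.131 ]
plate corners [array([0.633 , 0.1228, 0.131 ]), array([0.634 , 0.0598, 0.131 ]), array([0.5536, 0.0577, 0.131 ]), array([0.5541, 0.1215, 0.131 ])]
long [ 0.5506 -0.3276  0.114 ] [ 0.551  -0.3306  0.114 ] short [ 0.5231 -0.2649  0.084 ] [ 0.5226 -0.2653  0.084 ]
grip 0.09 [ 0.5337 -0.0008  0.09  ] [0.5417 0.0645 0.09  ]
grip 0.1 [ 0.533  -0.0014  0.1   ] [0.539  0.0447 0.1   ]
grip 0.11 [ 0.5323 -0.0021  0.11  ] [0.5362 0.0249 0.11  ]
grip 0.12 [ 0.5316 -0.0027  0.12  ] [0.5335 0.0051 0.12  ]
grip 0.13 [ 0.5309 -0.0034  0.13  ] [ 0.5307 -0.0147  0.13  ]
rack [array([ 0.5295, -0.22  ,  0.036 ]), array([ 0.5881, -0.3533,  0.036 ]), array([ 0.5374, -0.3713,  0.036 ]), array([ 0.4809, -0.2431,  0.036 ])]
orange [ 0.6408 -0.3116  0.11  ] weight [ 0.6623 -0.2156  0.06  ]
[[-0.94   0.34  -0.   ]
 [ 0.34   0.94  -0.001]
 [-0.    -0.001 -1.   ]]
[[ 2.21273879e-04 -9.56648746e-01 -2.91244104e-01  7.54756858e-02]
 [ 9.99999870e-01  3.45737217e-04 -3.75888211e-04  5.97679373e-04]
 [ 4.60286912e-04 -2.91243983e-01  9.56648698e-01 -1.42398579e-01]
 [ 0.00000000e+00  0.00000000e+00  0.00000000e+00  1.00000000e+00]] 69.20516675252122
```

>>> {"name": "jog_arm", "arguments": {
  "motion": [
    [-0.98, -0.62, 0, 0, 1],
    [-0.98, -0.62, 0, 0, 1],
    [-0.98, -0.62, 0, 0, 1],
    [-0.98, -0.62, 0, 0, 1],
    [-0.98, -0.62, 0, 0, 1],
    [-0.98, -0.62, 0, 0, 1],
    [-0.98, -0.62, 0, 0, 1],
    [-0.98, -0.62, 0, 0, 1],
    [-0.98, -0.62, 0, 0, 1],
    [-0.98, -0.62, 0, 0, 1],
    [-0.98, -0.62, 0, 0, 1],
    [-0.98, -0.62, 0, 0, 1]
  ]
}}

```text
clock: 1.35
position: [0.469, 0.2567, 0.2312]
tool_rot: [-3.141, -0.0, 2.795]
force: [-0.3, 1.2, 0.5]
grip_width: 0.0852
finger_force: 0.0
```

>>> {"name": "jog_arm", "arguments": {
  "motion": [
    [-0.98, -0.62, 0, 0, 1],
    [-0.98, -0.62, 0, 0, 1],
    [-0.98, -0.62, 0, 0, 1],
    [-0.98, -0.62, 0, 0, 1],
    [-0.98, -0.62, 0, 0, 1],
    [-0.7, -0.5, 0, 0, 1],
    [0, 0, 0, 1, 1],
    [0, 0, 0, 1, 1],
    [0, 0, 0, 1, 1],
    [0, 0, 0, 1, 1],
    [0, 0, 0, 1, 1],
    [0, 0, 0, 1, 1]
  ]
}}

```text
clock: 2.55
position: [0.5895, 0.0993, 0.2311]
tool_rot: [-3.141, -0.0, 2.312]
force: [-1.2, -0.3, 0.9]
grip_width: 0.0853
finger_force: 0.0
```

>>> {"name": "jog_arm", "arguments": {
  "motion": [
    [0, 0, 0, 1, 1],
    [0, 0, 0, 1, 1],
    [0, 0, 0, 1, 1],
    [0, 0, 0, 1, 1],
    [0, 0, 0, 1, 1],
    [0, 0, 0, 1, 1],
    [0, 0, 0, 1, 1],
    [0, 0, 0, 1, 1],
    [0, 0, 0, 1, 1],
    [0, 0, 0, 0.3, 1],
    [0, 0, 0, 0, 1]
  ]
}}

```text
clock: 3.65
position: [0.5896, 0.0994, 0.2311]
tool_rot: [-3.141, 0.0, 1.572]
force: [-0.3, -0.6, -0.5]
grip_width: 0.0853
finger_force: 0.0
```

```bash
python3 - <<'E'
from h import *
f=grab('wrist');cv2.imwrite('pics/w1.png',cv2.resize(f['pixels'][:,:,::-1],(800,600),interpolation=cv2.INTER_CUBIC))
s=bot.observe();print(s['position'],s['tool_rot'],s['qpos'],proj(f,[.5945,.092,.131]))
E
```

```text
[0.58959364 0.09932599 0.23118734] [-3.14141140e+00  1.43907761e-04  1.57272367e+00] [-0.5478126   0.5096441   0.40940922  1.69090107 -0.23431708  0.98992166
 -0.05351301] [257.9 197.9]
```

View pics/w1.png

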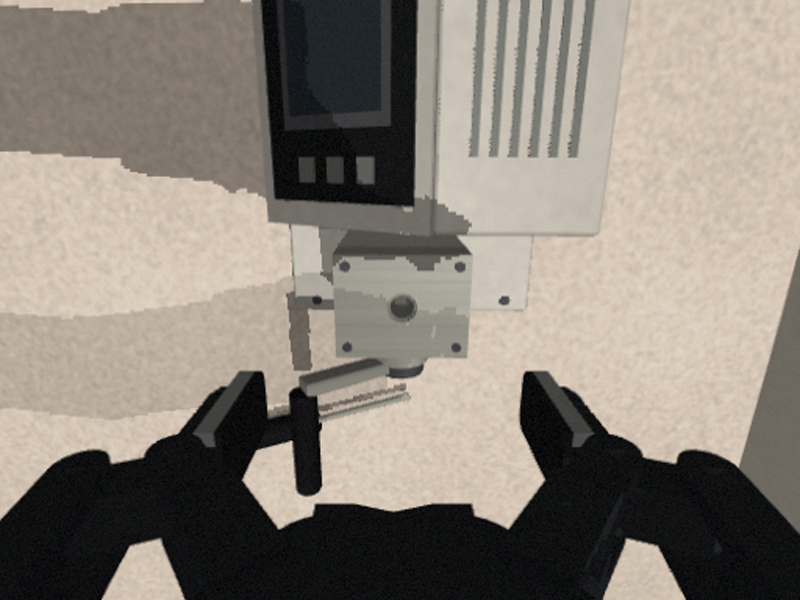

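Guide hole at (402,306), grip from (303,392) to (309,492), plate screws visible at its corners.

```bash
python3 - <<'E'
from h import *
f=load('wrist');k=.64
A=lambda u,v,z:atz(f,u*k,v*k,z)
print('guide',A(402.5,306.5,.131),[A(*c,.131) for c in((345,267),(459.5,267),(347,347),(456,348))])
for z in(.11,.115,.12,.125,.13): print(z,A(303,392,z),A(309,492,z))
E
```

```text
guide [0.5942 0.0937 0.131 ] [array([0.5612, 0.1175, 0.131 ]), array([0.6267, 0.1175, 0.131 ]), array([0.5608, 0.0678, 0.131 ]), array([0.6269, 0.0672, 0.131 ])]
0.11 [0.5275 0.0252 0.11  ] [ 0.5268 -0.0579  0.11  ]
0.115 [0.5286 0.0281 0.115 ] [ 0.528  -0.0534  0.115 ]
0.12 [0.5298 0.0309 0.12  ] [ 0.5292 -0.049   0.12  ]
0.125 [0.5309 0.0337 0.125 ] [ 0.5303 -0.0446  0.125 ]
0.13 [0.5321 0.0366 0.13  ] [ 0.5315 -0.0402  0.13  ]
```

>>> {"name": "jog_arm", "arguments": {
  "motion": [
    [-1, -0.1, 0, 0, 1],
    [-1, -0.1, 0, 0, 1],
    [-1, -0.1, 0, 0, 1],
    [-1, -0.1, 0, 0, 1],
    [-1, -0.1, 0, 0, 1],
    [-1, -0.1, 0, 0, 1],
    [-1, -0.1, 0, 0, 0.7],
    [-1, -0.1, 0, 0, 0.7],
    [-1, -0.1, 0, 0, 0.7],
    [-1, -0.1, 0, 0, 0.7],
    [-1, -0.1, 0, 0, 0.7],
    [-1, -0.1, 0, 0, 0.7]
  ]
}}

```text
clock: 4.9
position: [0.5533, -0.262, 0.2313]
tool_rot: [3.142, -0.0, 1.573]
force: [0.8, 0.4, 0.1]
grip_width: 0.0599
finger_force: 0.0
```

>>> {"name": "jog_arm", "arguments": {
  "motion": [
    [-1, -0.1, 0, 0, 0.7],
    [-1, -0.1, 0.5, 0, 0.7],
    [-0.3, 0.1, 0.5, 0, 0.7],
    [0, 0, 0, 0, 0.7]
  ]
}}

```text
clock: 5.3
position: [0.5497, -0.3304, 0.1992]
tool_rot: [-3.139, -0.001, 1.57]
force: [-0.2, 1.8, -0.6]
grip_width: 0.0597
finger_force: 0.0
```

```bash
python3 - <<'E'
from h import *
f=grab('wrist');cv2.imwrite('pics/w2.png',cv2.resize(f['pixels'][:,:,::-1],(800,600),interpolation=cv2.INTER_CUBIC))
s=bot.observe();print(s['position'],s['tool_rot'],s['grip_width'],proj(f,[.551,-.329,.114])/.64)
E
```

```text
[ 0.55030523 -0.32937642  0.20029597] [-3.13991552e+00 -1.01736411e-03  1.57128357e+00] 0.05948256647757219 [397.5   303.125]
```

View pics/w2.png

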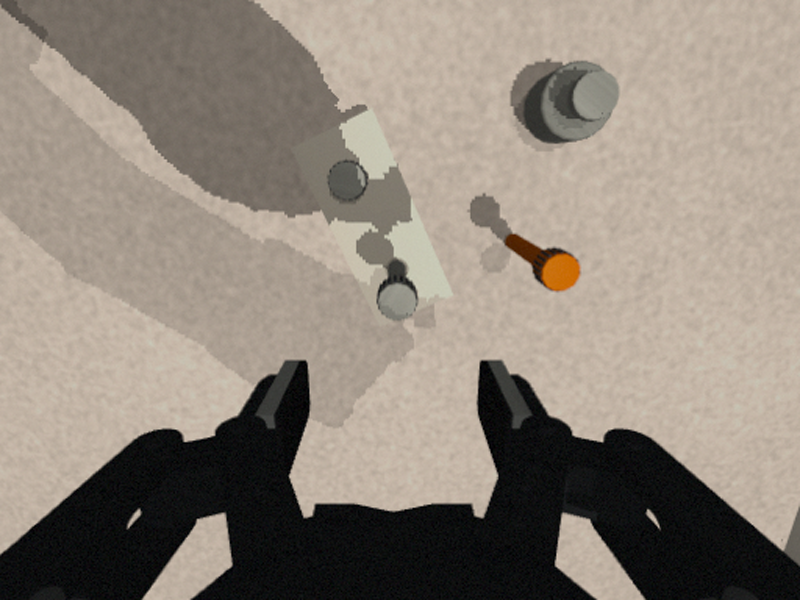

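Long pin head at (397,298), tall with orange decoy off right at (558,270); TCP is nearly above it.

>>> {"name": "jog_arm", "arguments": {
  "motion": [
    [0.08, 0, 1, 0, 0.7],
    [0, 0, 1, 0, 0.7],
    [0, 0, 1, 0, 0.7],
    [0, 0, 0.67, 0, 0.6],
    [0, 0, 0, 0, 0.3],
    [0, 0, 0, 0, 0.1],
    [0, 0, 0, 0, 0],
    [0, 0, 0, 0, 0],
    [0, 0, 0, 0, 0],
    [0, 0, 0, 0, 0]
  ],
  "newtons": 60
}}

```text
clock: 6.35
position: [0.5513, -0.3276, 0.0924]
tool_rot: [3.14, 0.001, 1.571]
force: [-0.1, 1.2, 7.8]
grip_width: 0.0198
finger_force: 59.2
```

>>> {"name": "jog_arm", "arguments": {
  "motion": [
    [0, 0, -1, 0, 0],
    [0, 0, -1, 0, 0],
    [0, 0, -1, 0, 0],
    [0, 0, -1, 0, 0],
    [0, 0, -1, 0, 0],
    [0, 0, -1, 0, 0],
    [0, 0, 0, 0, 0]
  ]
}}

```text
clock: 7.05
position: [0.5517, -0.3284, 0.2756]
tool_rot: [3.136, 0.003, 1.57]
force: [-0.1, -1.1, -1.0]
grip_width: 0.0198
finger_force: 59.5
```

>>> {"name": "jog_arm", "arguments": {
  "motion": [
    [1, 0.1, 0, 0, 0],
    [1, 0.1, 0, 0, 0],
    [1, 0.1, 0, 0, 0],
    [1, 0.1, 0, 0, 0],
    [1, 0.1, 0, 0, 0],
    [1, 0.1, 0, 0, 0],
    [1, 0.1, 0, 0, 0],
    [1, 0.1, 0, 0, 0],
    [1, 0.1, 0, 0, 0],
    [1, 0.1, 0, 0, 0],
    [1, 0.1, 0, 0, 0],
    [1, 0.1, 0, 0, 0]
  ]
}}

```text
clock: 8.25
position: [0.5864, 0.0339, 0.271]
tool_rot: [-3.141, -0.0, 1.571]
force: [0.4, -0.7, -0.7]
grip_width: 0.0198
finger_force: 59.4
```

>>> {"name": "jog_arm", "arguments": {
  "motion": [
    [1, 0.1, 0, 0, 0],
    [0.95, 0.1, 0, 0, 0],
    [0, 0, 0.5, 0, 0],
    [0, 0, 0.3, 0, 0],
    [0, 0, 0, 0, 0],
    [0, 0, 0, 0, 0]
  ]
}}

```text
clock: 8.85
position: [0.5926, 0.0903, 0.2474]
tool_rot: [-3.141, 0.0, 1.57]
force: [-0.2, -0.2, -0.8]
grip_width: 0.0199
finger_force: 59.5
```

```bash
python3 - <<'E'
from h import *
f=grab('wrist');g=grab('side')
s=f['s'];print(s['position'],s['tool_rot'],s['force'])
cv2.imwrite('pics/w3.png',np.hstack([cv2.resize(f['pixels'][120:270,180:330,::-1],(450,450),interpolation=cv2.INTER_CUBIC),cv2.resize(g['pixels'][60:210,190:300,::-1],(330,450),interpolation=cv2.INTER_CUBIC)]))
p=s['position']
print(proj(f,[.594,.093,.131]),proj(g,[.594,.093,.131]),proj(g,[p[0],p[1],p[2]+.005-.09]),proj(f,[p[0],p[1],p[2]+.005-.09]))
E
```

```text
[0.59263765 0.09029259 0.24738824] [-3.14142868e+00  3.01634688e-04  1.56953970e+00] [-0.2224258  -0.23325647 -0.81230164]
[253.9 182.6] [249.  148.3] [248.4 136.3] [252.6 195.5]
```

View pics/w3.png

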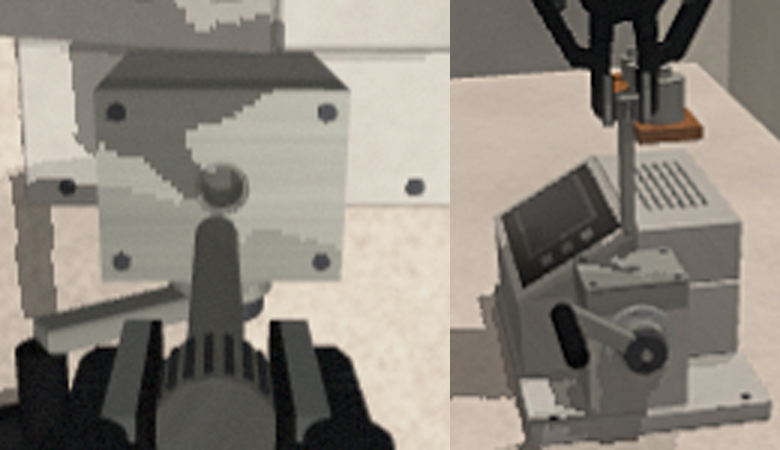

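The pin hangs upright between the pads; foot edge at (252,192) in the wrist view, hole at (254.5,182.5); side view foot at about (249,142).

```bash
python3 - <<'E'
from h import *
f=load('wrist');g=load('side');p=f['s']['position']
for z in(.135,.14,.145,.15,.155,.16,.165): print(z,proj(g,[p[0],p[1],z]),proj(f,[p[0],p[1]+.0045,z]), proj(f,[p[0],p[1],z+.09]))
print(proj(g,p),atz(g,190+(632-450)/3,60+267/3,.131))
print('hole',atz(f,180+223/3,120+187/3,.131))
E
```

```text
0.135 [248.7 147.2] [252.5 181.9] [252.9 226. ]
0.14 [248.6 145.3] [252.5 183.3] [253.  229.3]
0.145 [248.6 143.3] [252.5 184.8] [253.  232.8]
0.15 [248.5 141.3] [252.5 186.4] [253.  236.5]
0.155 [248.5 139.3] [252.5 188. ] [253.1 240.5]
0.16 [248.5 137.2] [252.6 189.7] [253.1 244.7]
0.165 [248.4 135.2] [252.6 191.4] [253.2 249.1]
[247.7 100. ] [0.5969 0.0881 0.131 ]
hole [0.5945 0.0933 0.131 ]
```

>>> {"name": "jog_arm", "arguments": {
  "motion": [
    [0.13, 0.08, 0.2, 0, 0],
    [0, 0, 0.2, 0, 0],
    [0, 0, 0, 0, 0],
    [0, 0, 0, 0, 0]
  ]
}}

```text
clock: 9.35
position: [0.595, 0.0949, 0.235]
tool_rot: [-3.141, 0.0, 1.571]
force: [0.1, 0.4, -0.8]
grip_width: 0.02
finger_force: 59.5
```

```bash
python3 - <<'E'
from h import *
f=grab('wrist');g=grab('side')
s=f['s'];print(s['position'],s['tool_rot'],s['force'])
cv2.imwrite('pics/w4.png',np.hstack([cv2.resize(f['pixels'][150:250,200:300,::-1],(500,500),interpolation=cv2.INTER_CUBIC),cv2.resize(g['pixels'][80:180,220:280,::-1],(300,500),interpolation=cv2.INTER_CUBIC)]))
E
```

```text
[0.59498418 0.0949233  0.23500459] [-3.14121868e+00  2.42751555e-04  1.57054045e+00] [ 0.13761452  0.44098319 -0.78349932]
```

View pics/w4.png

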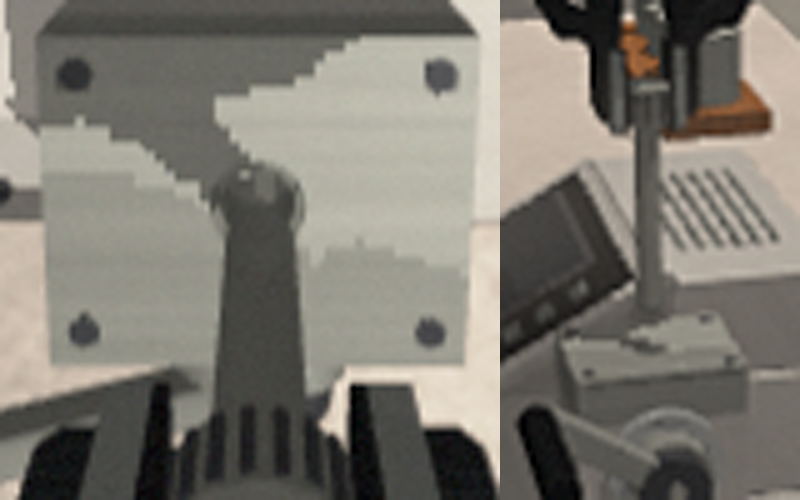

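Pin foot (crop (260,211)) is lined up with the hole's mouth (crop (257,197)) once the remaining height is accounted for; descending.

>>> {"name": "jog_arm", "arguments": {
  "motion": [
    [0, 0, 0.3, 0, 0],
    [0, 0, 0.2, 0, 0],
    [0, 0, 0.15, 0, 0],
    [0, 0, 0.1, 0, 0],
    [0, 0, 0.1, 0, 0],
    [0, 0, 0, 0, 0]
  ]
}}

```text
clock: 10.05
position: [0.5949, 0.095, 0.2093]
tool_rot: [-3.141, 0.0, 1.571]
force: [-0.1, -0.8, -0.4]
grip_width: 0.0197
finger_force: 59.5
```

>>> {"name": "jog_arm", "arguments": {
  "motion": [
    [0, 0, 0.15, 0, 0],
    [0, 0, 0.15, 0, 0],
    [0, 0, 0.1, 0, 0],
    [0, 0, 0.1, 0, 0],
    [0, 0, 0, 0, 0]
  ]
}}

```text
clock: 10.55
position: [0.5949, 0.095, 0.1942]
tool_rot: [-3.141, 0.0, 1.571]
force: [0.2, -0.2, -1.3]
grip_width: 0.0198
finger_force: 59.4
```

>>> {"name": "jog_arm", "arguments": {
  "motion": [
    [0, 0, 0.07, 0, 0],
    [0, 0, 0.07, 0, 0],
    [0, 0, 0, 0, 0]
  ]
}}

```text
clock: 10.85
position: [0.5958, 0.0951, 0.1914]
tool_rot: [3.14, -0.001, 1.571]
force: [-0.4, -0.4, 11.6]
grip_width: 0.0196
finger_force: 60.7
```

>>> {"name": "jog_arm", "arguments": {
  "motion": [
    [0, 0, -0.04, 0, 0.05],
    [0, 0, 0, 0, 0.3],
    [0, 0, 0, 0, 0.55],
    [0, 0, 0, 0, 0.6],
    [0, 0, 0, 0, 0.6],
    [0, 0, -0.5, 0, 0.6],
    [0, 0, -1, 0, 0.6],
    [0, 0, -0.5, 0, 0.6]
  ]
}}

```text
clock: 11.65
position: [0.5956, 0.0949, 0.2536]
tool_rot: [3.14, -0.0, 1.57]
force: [-1.0, 0.1, 0.6]
grip_width: 0.0515
finger_force: 0.0
```

```bash
python3 - <<'E'
from h import *
f=grab('wrist');g=grab('side')
s=f['s'];print(s['position'],s['tool_rot'],s['force'],s['grip_width'])
cv2.imwrite('pics/w5.png',np.hstack([cv2.resize(f['pixels'][:,60:400,::-1],None,fx=1.3,fy=1.3),cv2.resize(g['pixels'][80:200,200:280,::-1],(333,499),interpolation=cv2.INTER_CUBIC)]))
E
```

```text
[0.59558639 0.09494736 0.25361439] [ 3.13995475e+00 -2.97361804e-04  1.57047915e+00] [-1.03865344  0.1498751   0.58200017] 0.05149551965471806
```

View pics/w5.png

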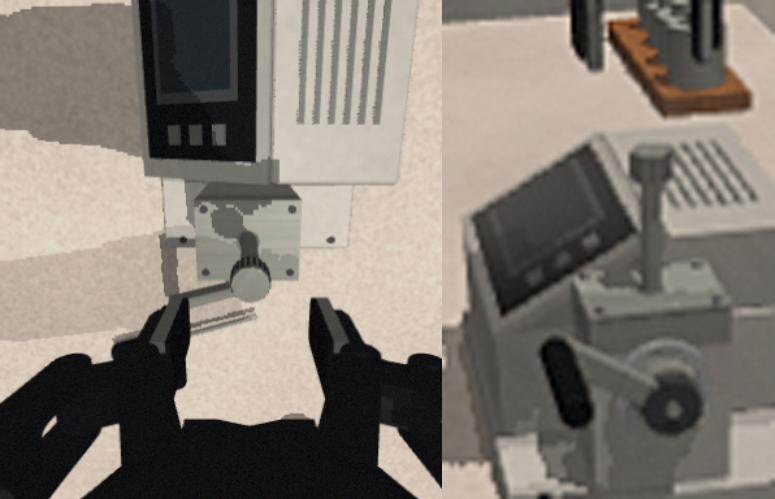

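Pin stands upright in the guide hole on the shaft (head about 65 mm above plate). Now going to the lever grip.

>>> {"name": "jog_arm", "arguments": {
  "motion": [
    [-0.9, -0.54, 0, 0, 0.6],
    [-0.9, -0.54, 0, 0, 0.6],
    [-0.9, -0.54, 0, 0, 0.6],
    [-0.86, -0.53, 0, 0, 0.6],
    [0, 0, 1, 0, 0.6],
    [0, 0, 1, 0, 0.6],
    [0, 0, 1, 0, 0.6],
    [0, 0, 1, 0, 0.6],
    [0, 0, 0.5, 0, 0.6],
    [0, 0, 0.4, 0, 0.6],
    [0, 0, 0, 0, 0.6]
  ]
}}

```text
clock: 12.85
position: [0.5297, -0.0118, 0.1032]
tool_rot: [-3.139, 0.0, 1.571]
force: [-0.3, -0.9, 0.1]
grip_width: 0.0512
finger_force: 0.0
```

>>> {"name": "jog_arm", "arguments": {
  "motion": [
    [0, 0, 0, 0, 0.35],
    [0, 0, 0, 0, 0.25],
    [0, 0, 0, 0, 0.2],
    [0, 0, 0, 0, 0.15],
    [0, 0, 0, 0, 0.1],
    [0, 0, 0, 0, 0.1]
  ],
  "newtons": 20
}}

```text
clock: 13.45
position: [0.5309, -0.0117, 0.105]
tool_rot: [3.141, -0.0, 1.571]
force: [3.4, -0.2, 0.9]
grip_width: 0.0169
finger_force: 19.9
```

```bash
python3 - <<'E'
from h import *
import cv2
g=grab('side');cv2.imwrite('base.png',g['pixels'])
s=g['s'];print(s['position'],s['force'],s['grip_width'],s['finger_force'])
print(proj(g,[.594,.093,.204]),proj(g,[.594,.093,.151]))
p=s['position']
print('a0',np.degrees(np.arctan2(p[0]-.5945,.125-.085)))
a0=-np.arccos(np.clip(.04/.075,-1,1)); x0=p[0]-.5945
a0=np.arcsin(x0/.075);print(np.degrees(a0))
q=None
for i in range(0,17):
    a=a0+i*.06; r=np.array([np.sin(a),np.cos(a)])*.075
    if q is not None: print(i,((r-q)/.03*[1,-1]).round(2),end=' ')
    q=r
E
```

```text
[ 0.53094626 -0.01170422  0.10501569] [ 3.41114971 -0.23378014  0.89431136] 0.016925659847717153 19.91509437561035
[248.5 118.5] [248.9 140.4]
a0 -57.81415638520566
-57.92818279258921
1 [ 0.08 -0.12] 2 [ 0.09 -0.12] 3 [ 0.1  -0.11] 4 [ 0.1  -0.11] 5 [ 0.11 -0.1 ] 6 [ 0.12 -0.09] 7 [ 0.12 -0.09] 8 [ 0.13 -0.08] 9 [ 0.13 -0.07] 10 [ 0.14 -0.06] 11 [ 0.14 -0.06] 12 [ 0.14 -0.05] 13 [ 0.14 -0.04] 14 [ 0.15 -0.03] 15 [ 0.15 -0.02] 16 [ 0.15 -0.01]
```

>>> {"name": "jog_arm", "arguments": {
  "motion": [
    [0, 0.04, -0.06, 0, 0.1],
    [0, 0.04, -0.06, 0, 0.1],
    [0, 0.045, -0.06, 0, 0.1],
    [0, 0.045, -0.06, 0, 0.1],
    [0, 0.05, -0.055, 0, 0.1],
    [0, 0.05, -0.055, 0, 0.1],
    [0, 0.05, -0.055, 0, 0.1],
    [0, 0.05, -0.055, 0, 0.1],
    [0, 0.055, -0.05, 0, 0.1],
    [0, 0.055, -0.05, 0, 0.1]
  ]
}}

```text
clock: 14.5
position: [0.5432, -0.0119, 0.1212]
tool_rot: [-3.138, -0.0, 1.571]
force: [-12.3, -1.0, 3.4]
grip_width: 0.0173
finger_force: 20.3
```

```bash
cat > chk.py <<'E'
from h import *
b=cv2.imread('base.png').astype(int); g=grab('side'); p=g['pixels'].astype(int)
print('headdiff',np.abs(b-p)[112:124,243:255].mean().round(1),'lowdiff',np.abs(b-p)[132:142,243:255].mean().round(1))
s=g['s'];x=s['position'];print(x,s['force'].round(1),s['grip_width'],s['clock'],'ang',np.degrees(np.arcsin((x[0]-.5945)/.075)).round(1))
E
python3 chk.py
```

```text
headdiff 40.5 lowdiff 24.7
[ 0.54319451 -0.01194649  0.12122901] [-12.3  -1.    3.4] 0.01726360730467625 14.5 ang -43.2
```

```bash
cat > chk.py <<'E'
from h import *
import sys,os
g=grab('top'); p=g['pixels']
if not os.path.exists('tb.png'): cv2.imwrite('tb.png',p)
b=cv2.imread('tb.png').astype(int)
u,v=proj(g,[.5945,.0935,.213]); u2,v2=proj(g,[.5945,.0935,.16])
w=lambda u,v:np.abs(b-p)[int(v)-4:int(v)+5,int(u)-4:int(u)+5].mean().round(1)
print((u,v),(u2,v2),'diff up',w(u,v),'low',w(u2,v2))
s=g['s'];x=s['position'];print(x,s['force'].round(1),s['grip_width'],s['clock'],'ang',np.degrees(np.arcsin((x[0]-.5945)/.075)).round(1))
E
python3 chk.py
```

```text
(np.float64(164.9), np.float64(183.0)) (np.float64(169.1), np.float64(186.4)) diff up 0.0 low 0.0
[ 0.54361436 -0.01198784  0.12158637] [-12.7  -0.6   5. ] 0.01694726272363597 14.55 ang -42.7
```

>>> {"name": "jog_arm", "arguments": {
  "motion": [
    [0, 0.06, -0.05, 0, 0.1],
    [0, 0.06, -0.045, 0, 0.1],
    [0, 0.06, -0.045, 0, 0.1],
    [0, 0.06, -0.045, 0, 0.1]
  ]
}}

```text
clock: 15.0
position: [0.5498, -0.0122, 0.1272]
tool_rot: [-3.137, -0.0, 1.57]
force: [-19.2, -1.5, 14.9]
grip_width: 0.0173
finger_force: 21.1
```

```bash
python3 chk.py
```

```text
(np.float64(164.9), np.float64(183.0)) (np.float64(169.1), np.float64(186.4)) diff up 11.6 low 3.5
[ 0.54983125 -0.01216577  0.12718435] [-19.2  -1.5  14.9] 0.017336194885822737 15.0 ang -36.6
```

>>> {"name": "jog_arm", "arguments": {
  "motion": [
    [0, 0, 0, 0, 0.27],
    [0, 0, 0, 0, 0.27],
    [0, 0, 0, 0, 0.27]
  ]
}}

```text
clock: 15.35
position: [0.5524, -0.0118, 0.1273]
tool_rot: [3.141, 0.0, 1.571]
force: [-1.4, -0.5, 0.9]
grip_width: 0.0231
finger_force: 0.8
```

```bash
python3 chk.py; python3 - <<'E'
from h import *
f=grab('wrist');g=grab('top')
cv2.imwrite('pics/w6.png',np.hstack([cv2.resize(f['pixels'][:,60:400,::-1],None,fx=1.3,fy=1.3),cv2.resize(g['pixels'][150:240,145:205,::-1],(333,499),interpolation=cv2.INTER_CUBIC)]))
E
```

```text
(np.float64(164.9), np.float64(183.0)) (np.float64(169.1), np.float64(186.4)) diff up 13.7 low 4.1
[ 0.55237814 -0.01178203  0.12728798] [-1.4 -0.5  0.9] 0.023068116662420476 15.35 ang -34.2
```

View pics/w6.png

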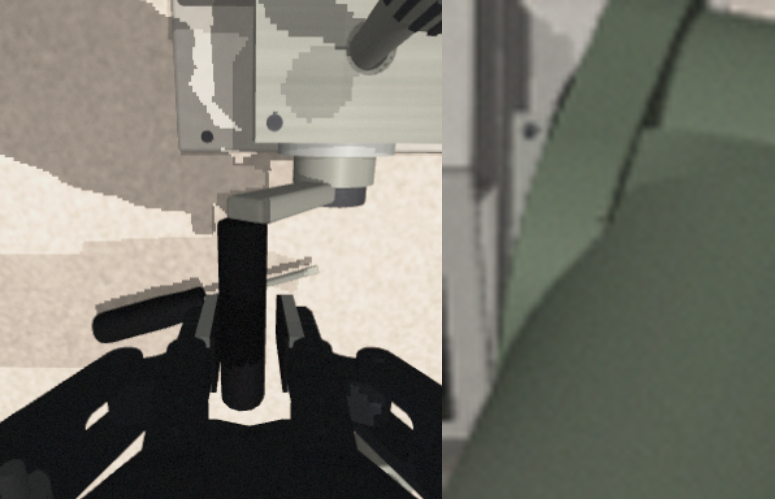

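Wrist view: pin still stands in the guide (upper right, shank at (370,50)); grip lies between the fingers at column 243, against the left finger. Top view is blocked by the arm.

```bash
python3 - <<'E'
from h import *
f=load('wrist')
for d in range(-50,-20,3):
    a=np.radians(d);x=.5945+.075*np.sin(a);z=.085+.075*np.cos(a)
    print(d,round(x,4),round(z,4),proj(f,[x,.0355,z]),proj(f,[x,-.0395,z]))
for p in([.5945,.0935,.213],[.5945,.0935,.16],[.5945,.0935,.131]):print(proj(f,p))
E
```

```text
-50 0.537 0.1332 [222.7 162.9] [226.6 290.6]
-47 0.5396 0.1361 [227.4 164.1] [230.8 293.9]
-44 0.5424 0.139 [232.7 165.3] [235.3 297.2]
-41 0.5453 0.1416 [238.5 166.5] [240.3 300.4]
-38 0.5483 0.1441 [244.8 167.7] [245.8 303.5]
-35 0.5515 0.1464 [251.7 168.8] [251.6 306.5]
-32 0.5548 0.1486 [259.  169.9] [257.8 309.3]
-29 0.5581 0.1506 [266.9 170.9] [264.4 312. ]
-26 0.5616 0.1524 [275.2 171.9] [271.4 314.5]
-23 0.5652 0.154 [283.8 172.8] [278.7 316.8]
[507.6 -79.3]
[375.1  15.1]
[347.7  34.8]
```

>>> {"name": "jog_arm", "arguments": {
  "motion": [
    [0, 0.07, -0.05, 0, 0.27],
    [0, 0.07, -0.04, 0, 0.27],
    [0, 0.07, -0.04, 0, 0.27],
    [0, 0.07, -0.04, 0, 0.27]
  ]
}}

```text
clock: 15.9
position: [0.5601, -0.0118, 0.1323]
tool_rot: [-3.14, -0.0, 1.571]
force: [-6.8, -0.8, 6.1]
grip_width: 0.0231
finger_force: 3.3
```

>>> {"name": "jog_arm", "arguments": {
  "motion": [
    [0, 0.07, -0.03, 0, 0.27],
    [0, 0.07, -0.03, 0, 0.27],
    [0, 0.07, -0.03, 0, 0.27]
  ]
}}

```text
clock: 16.2
position: [0.5668, -0.0117, 0.135]
tool_rot: [-3.141, -0.0, 1.571]
force: [-4.4, -0.0, 4.6]
grip_width: 0.0233
finger_force: 2.5
```

>>> {"name": "jog_arm", "arguments": {
  "motion": [
    [0, 0.07, -0.03, 0, 0.27],
    [0, 0.07, -0.03, 0, 0.27],
    [0, 0.07, -0.02, 0, 0.27]
  ]
}}

```text
clock: 16.5
position: [0.5734, -0.0117, 0.1374]
tool_rot: [3.142, -0.0, 1.571]
force: [-4.5, -0.3, 2.4]
grip_width: 0.023
finger_force: 1.8
```

>>> {"name": "jog_arm", "arguments": {
  "motion": [
    [0, 0.07, -0.02, 0, 0.27],
    [0, 0.07, -0.02, 0, 0.27]
  ]
}}

```text
clock: 16.7
position: [0.5776, -0.0118, 0.1385]
tool_rot: [3.142, 0.0, 1.571]
force: [-3.1, -0.4, 1.7]
grip_width: 0.0233
finger_force: 1.7
```

>>> {"name": "jog_arm", "arguments": {
  "motion": [
    [0, 0.07, -0.01, 0, 0.27],
    [0, 0.07, -0.01, 0, 0.27]
  ]
}}

```text
clock: 16.9
position: [0.5818, -0.0117, 0.1391]
tool_rot: [3.142, 0.0, 1.571]
force: [-2.6, -0.0, 3.0]
grip_width: 0.0229
finger_force: 1.6
```

>>> {"name": "jog_arm", "arguments": {
  "motion": [
    [0, 0.07, -0.01, 0, 0.27],
    [0, 0.07, -0.01, 0, 0.27]
  ]
}}

```text
clock: 17.1
position: [0.586, -0.0117, 0.1397]
tool_rot: [3.142, 0.0, 1.571]
force: [-2.3, -0.3, 1.7]
grip_width: 0.0231
finger_force: 1.4
```

>>> {"name": "jog_arm", "arguments": {
  "motion": [
    [0, 0.07, 0, 0, 0.27],
    [0, 0.07, 0, 0, 0.27]
  ]
}}

```text
clock: 17.3
position: [0.5901, -0.0117, 0.1397]
tool_rot: [3.142, -0.0, 1.571]
force: [-2.1, -0.4, 1.7]
grip_width: 0.0231
finger_force: 1.5
```

>>> {"name": "jog_arm", "arguments": {
  "motion": [
    [0, 0.07, 0, 0, 0.27]
  ]
}}

```text
clock: 17.4
position: [0.5922, -0.0118, 0.1396]
tool_rot: [-3.142, 0.0, 1.571]
force: [-3.3, 0.3, 2.2]
grip_width: 0.023
finger_force: 1.6
```

```bash
cat > pin.py <<'E'
from h import *
f=grab('wrist');p=f['pixels'].astype(int)
for z in(.131,.14,.15,.16,.17,.18,.19):
    u,v=proj(f,[.5945,.0935,z])
    row=[p[int(v),int(u)+d].mean().round() if 0<=v<384 and 0<=u+d<512 else -1 for d in range(-28,29,4)]
    print(z,(u,v),np.array(row).astype(int))
cv2.imwrite(f"pics/p{f['s']['clock']:.2f}.png",cv2.resize(p[:260,120:460,::-1].astype(np.uint8),None,fx=2,fy=2))
E
python3 pin.py
```

```text
0.131 (np.float64(258.1), np.float64(40.4)) [112  36 166 184 188 186 186 185 185 184 184 187 186 186 104]
0.14 (np.float64(258.5), np.float64(36.2)) [113  46 177 183 188 188 183 184 182 183 182 185 183 186 156]
0.15 (np.float64(259.1), np.float64(30.6)) [113 115 160 182 187 187 184 185 182 182 183 181 183 184 118]
0.16 (np.float64(259.8), np.float64(24.2)) [114 105 119 178 183 189 186 183 184 181 179 181 178 181 167]
0.17 (np.float64(260.6), np.float64(16.5)) [115 104 120 179 181 184 185 181 184 179 177 180 176 173 182]
0.18 (np.float64(261.5), np.float64(7.1)) [166 118 120 180 175 182 186 179 179 179 174 175 170 181 178]
0.19 (np.float64(262.8), np.float64(-4.5)) [-1 -1 -1 -1 -1 -1 -1 -1 -1 -1 -1 -1 -1 -1 -1]
```

```bash
python3 - <<'E'
from h import *
import glob
a=cv2.imread(glob.glob('pics/p17*.png')[0]); a=cv2.resize(a,(450,344))
g=grab('side'); b=cv2.resize(g['pixels'][80:200,190:280,::-1],(350,467)); c=np.zeros((467,800,3),np.uint8);c[:344,:450]=a;c[:,450:]=b
cv2.imwrite('pics/w7.png',c)
E
```

```text
(no output)
```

View pics/w7.png

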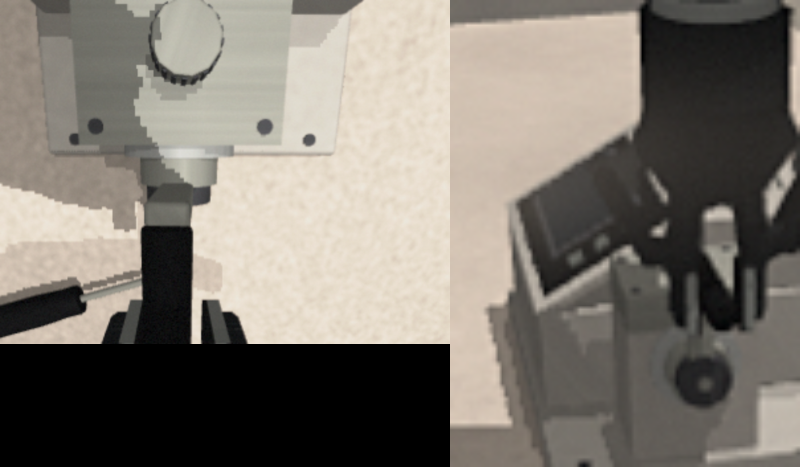

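The pin has dropped: its head sits low over the plate at (186,40), lever nearly upright. Backing off upward, then pressing it home with shut fingers.

>>> {"name": "jog_arm", "arguments": {
  "motion": [
    [0, -0.05, 0, 0, 0.4],
    [0, 0, 0, 0, 0.45],
    [0, 0, -1, 0, 0.45],
    [0, 0, -1, 0, 0.45],
    [0, 0, -1, 0, 0.3],
    [0.9, 0.05, 0, 0, 0],
    [0.9, 0.05, 0, 0, 0],
    [0.9, 0.03, 0, 0, 0],
    [0.85, 0, 0, 0, 0],
    [0, 0, 0, 0, 0]
  ],
  "newtons": 40
}}

```text
clock: 18.5
position: [0.5943, 0.0988, 0.2294]
tool_rot: [-3.141, -0.001, 1.575]
force: [0.5, 1.2, -1.0]
grip_width: 0.0004
finger_force: 0.0
```

>>> {"name": "jog_arm", "arguments": {
  "motion": [
    [0, 0, 1, 0, 0],
    [0, 0, 0.7, 0, 0],
    [0, 0, 0.3, 0, 0],
    [0, 0, 0, 0, 0]
  ]
}}

```text
clock: 18.9
position: [0.5941, 0.0943, 0.1689]
tool_rot: [-3.14, 0.001, 1.57]
force: [0.9, 0.7, 0.7]
grip_width: -0.0
finger_force: 0.0
```

>>> {"name": "jog_arm", "arguments": {
  "motion": [
    [0, 0, 0.15, 0, 0],
    [0, 0, 0.1, 0, 0],
    [0, 0, 0.1, 0, 0],
    [0, 0, 0, 0, 0]
  ]
}}

```text
clock: 19.3
position: [0.5946, 0.0948, 0.1592]
tool_rot: [3.141, -0.0, 1.571]
force: [0.6, -0.0, -0.5]
grip_width: 0.0002
finger_force: 0.1
```

>>> {"name": "jog_arm", "arguments": {
  "motion": [
    [0, 0, 0.1, 0, 0],
    [0, 0, 0.1, 0, 0],
    [0, 0, 0, 0, 0]
  ]
}}

```text
clock: 19.6
position: [0.5945, 0.0948, 0.1532]
tool_rot: [3.142, -0.0, 1.571]
force: [-0.1, 0.2, 0.2]
grip_width: -0.0001
finger_force: 0.3
```

>>> {"name": "jog_arm", "arguments": {
  "motion": [
    [0, 0, 0.05, 0, 0],
    [0, 0, 0.05, 0, 0],
    [0, 0, 0, 0, 0]
  ]
}}

```text
clock: 19.9
position: [0.5945, 0.0948, 0.1503]
tool_rot: [3.141, -0.0, 1.571]
force: [-0.5, -0.3, 2.2]
grip_width: -0.0002
finger_force: 1.2
```

```bash
python3 - <<'E'
from h import *
s=bot.observe();print(s['position'],s['force'],s['moment'],s['joint_efforts'])
E
```

```text
[0.5945175  0.0948197  0.15027071] [-0.45523575 -0.28906577  2.20584019] [0.04545764 0.07358576 0.0396189 ] [ 2.19650581e-01 -8.90768552e+01  1.14866951e+01 -3.02379191e+01
  4.54531645e-02 -2.00474616e-01  2.09805917e-02]
```

>>> {"name": "jog_arm", "arguments": {
  "motion": [
    [0, 0, 0.05, 0, 0],
    [0, 0, 0.05, 0, 0],
    [0, 0, 0, 0, 0]
  ]
}}

```text
clock: 20.2
position: [0.5948, 0.0948, 0.1489]
tool_rot: [3.141, -0.001, 1.571]
force: [-10.5, -0.0, 31.2]
grip_width: -0.0001
finger_force: 15.6
```

>>> {"name": "jog_arm", "arguments": {
  "motion": [
    [0, 0, -0.1, 0, 0],
    [0, 0, -0.5, 0, 0],
    [0, 0, -1, 0, 0],
    [0, 0, -1, 0, 0],
    [0, 0, -1, 0, 0],
    [0, -0.5, -0.8, 0, 0],
    [0, -1, 0, 0, 0],
    [0, -1, 0, 0, 0],
    [0, -1, 0, 0, 0],
    [0, 0, 0, 0, 0]
  ]
}}

```text
clock: 21.2
position: [0.4868, 0.0946, 0.2802]
tool_rot: [-3.141, -0.001, 1.571]
force: [0.6, 0.1, 0.4]
grip_width: -0.0
finger_force: 0.0
```

```bash
python3 - <<'E'
from h import *
g=grab('side');f=grab('wrist')
print(g['s']['position'],g['s']['force'],proj(g,[.5945,.0935,.149]),proj(g,[.5945,.0935,.16]))
print(proj(f,[.5945,.0935,.149]),proj(f,[.5945,.0935,.16]))
a=cv2.resize(g['pixels'][100:200,200:280,::-1],(400,500),interpolation=cv2.INTER_CUBIC)
b=cv2.resize(f['pixels'][80:280,230:390,::-1],(400,500),interpolation=cv2.INTER_CUBIC)
cv2.imwrite('pics/w8.png',np.hstack([a,b]))
E
```

```text
[0.48679434 0.09464232 0.28015234] [0.58888328 0.10284339 0.36835155] [249.1 141.1] [249.  136.7]
[355.7 182.8] [359.7 185.8]
```

View pics/w8.png

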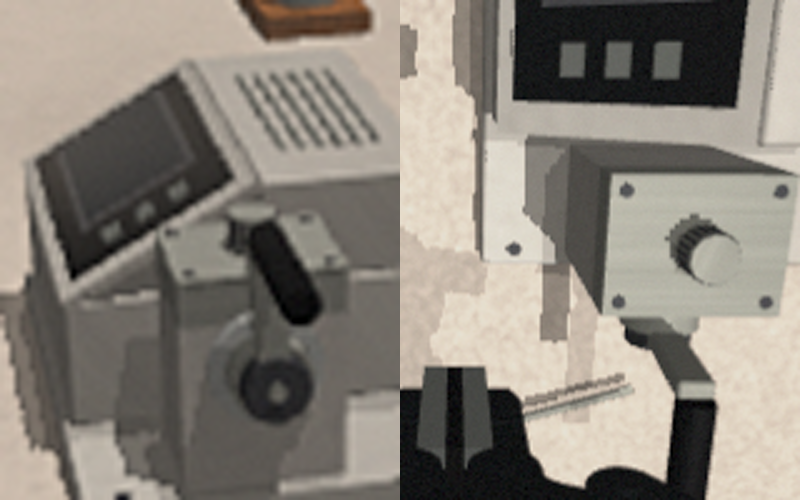

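Head sits flat on the plate (side view top at crop (250,210) ≈ pixel row 142, matching 0.149 m); the robot is clear of everything.

```bash
python3 -c "
from workcell import bot
print(bot.job_done())"
```

```text
the job is handed in; nothing more can be done
None
```

The shaft is locked: the long pin dropped into the cross-hole and is pushed fully home with its head flat on the guide plate. The robot is clear, the short pin, weight and screwdriver were not touched, and the job was handed in at about 21 s.

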